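# Hang a glaze test tile on the free peg of the tile carousel

## Task

Turn the tile carousel until its free peg clicks into the index at the front of the stand (over the yellow block), then take the test tile out of the wooden rack and hang it upright on that peg by its keyhole: over the brass head, back against the sprung red washer, then drawn down until the end of its slot is felt on the peg and pressed firmly home there, with some 12 N. The tile is brittle and the peg's height is set by eye, so go by feel, push gently and never force it; leave the jar, cup and brush alone and let go of everything at the end.

Things in the scene. Friction and masses are not known exactly. Their poses are not given: they have to be found in the camera images.
- stand: Fixed grey round foot, 180 mm wide, 20 mm high; origin under its centre, on the turning axis. Its -x side is the front (roughly towards the robot), with a yellow index block to 50 mm height. Carousel on it: collar, post 26 mm thick, cap 40 mm thick with flat top 216 mm above the bench. Pegs 120 degrees apart; the other two carry fixed tiles, 60 mm wide, 109 mm from the axis, 120 to 260 mm above the bench.
- carousel (a joint): Turn of the carousel, rad, anticlockwise from above. 0: free peg at the front, held in the index. Starts between -1.5 and -0.55 (free peg to +y of the front). Friction about 0.1 Nm. Near 0 a sprung plunger clicks between two bumps: up to 0.5 Nm to ride over the first, from about -0.32 on; then it snaps to 0 by itself. A second bump resists beyond 0. Stops at -1.75 and 1.2.
- free_arm (a point): Middle of the free peg's bare level arm, a black rubber-sleeved bar 10 mm thick, 62 mm from the turning axis, 200 mm above the bench. The arm is bare from 20 to 95 mm from the axis: to turn the carousel, push it here sideways from behind with closed fingers reaching down beside it. Turns with the carousel.
- free_peg (a point): Nominal tile place of the free peg, 109 mm from the turning axis, 200 mm above the bench; -x points outward along the peg, z up. The true peg (6 mm shank; brass head 16 mm wide, 5 mm thick, inner face at 113 mm) may sit up to 5 mm higher or lower than this. Red sprung rubber washer 34 mm wide, outer face at rest at 108 mm; gives 8 mm inward (3 N at first, 5.8 N at the end).
- rack: Fixed pale wooden tile rack, foot 90 x 100 mm, 48 mm high; origin at the centre of its underside. A slot along its y axis, 10 mm wide, floor 8 mm above the bench, holds the tile upright.
- tile_mid (a point): Centre of the loose white test tile (amber lower end): 60 mm wide (y), 140 mm high (z), 8 mm thick (x), about 0.14 kg, upright in the rack. Front and back are alike. Its plain upper part, 57 mm, is the place to grip, across the faces, from above; a grip of 30 to 60 N does no harm.
- tile_seat (a point): Point of the keyhole where the true peg's axis lies when fully hung: 10 mm above the tile's centre, 60 mm below its top, mid thickness. Slot 10 mm wide, closed end 3 mm above this point; from 5 mm below it flanks 30 degrees off vertical widen it to an entry 24 mm wide, 17 to 50 mm below it. Behind the head the washer pinches the tile with 4 N; friction of 2 to 8 N must be overcome to draw it down.
- jar: Closed glaze jar, 64 mm wide, 85 mm high, loose bystander; origin at the centre of its underside.
- cup: Blue ceramic cup, 72 mm wide, 85 mm high, loose bystander; origin at the centre of its underside.
- brush: Glazing brush lying on the bench along its x axis, loose bystander.
Things that resemble listed ones, but are neither listed nor needed, are in the scene too. What is meant by the part that bears tile_mid is not blue, purple or turquoise, and is the smaller of those in its own colour.

How it is judged:
On the way, in this order (a step that is already met when the one before it is completed fails the run):
1. the free peg is brought to the front and sits in the index (value of joint carousel between -0.1 and 0.1 rad), for 0.3 s.
2. the tile is pressed firmly home on the peg (all of step 1 and x of tile_seat in the frame of free_peg between -0.003 and 0.0045 m and y of tile_seat in the frame of free_peg between -0.0035 and 0.0035 m and z of tile_seat in the frame of free_peg between -0.0075 and 0.0075 m and angle between tile_seat's own z axis and vertical below 0.12 rad and angle between the x axis of tile_seat and the x axis of free_peg, either way round below 0.15 rad and contact force between tile and stand above 12 N), for 0.2 s.
At the end, for the whole second after the job is handed in: The free peg is at the front (within 0.1 rad); the tile, pressed home before, hangs on it upright (0.12 rad) and square (0.15 rad), its seat point within 3.5 mm sideways, 3 mm (4.5 inward) in depth and 7.5 mm in height of the nominal tile place, at rest and released (all of step 1 and x of tile_seat in the frame of free_peg between -0.003 and 0.0045 m and y of tile_seat in the frame of free_peg between -0.0035 and 0.0035 m and z of tile_seat in the frame of free_peg between -0.0075 and 0.0075 m and angle between tile_seat's own z axis and vertical below 0.12 rad and angle between the x axis of tile_seat and the x axis of free_peg, either way round below 0.15 rad and linear speed of tile below 0.01 m/s and contact force between tile and the fingers below 0.1 N); the robot touches nothing.
It fails at once if the brittle tile is forced: more than 25 N between it and the carousel or its stand (contact force between tile and stand above 25 N).
It fails at once if the robot pushes the carousel with more than 25 N (contact force between any of the fingers, the arm and stand above 25 N).
It fails at once if a bystander is moved by more than 20 mm (distance of any of jar, cup, brush from where it was at the start of the episode above 0.02 m).
It also fails if it takes over 72 s, if anything falls off the work surface, if the arm or the gripper's body presses on something with over 40 N, if the wrist force passes 120 N, or if a joint passes its speed limit or range.

## Robot

A 6-joint arm with a two-finger parallel gripper is mounted at the origin on the work surface. World frame = base frame: x ahead of the robot, y to its left, z up, the work surface at z = 0. Lengths are in m, angles in rad, forces in N, time in s.
With the tool pointing down it reaches from about 0.25 to 0.8 m from the base axis. Payload 8.5 kg.
Tool frame: the origin (TCP) lies on the centre line of the jaws, within the pads' length; the fingertips stand 19 mm ahead of it and the grasp point (between the pads) is the TCP; y points along the fingers, x is the direction in which the jaws open and shut, and the axes are right-handed (so a half turn about y gives the same grasp; the last joint's range is limited). The gripper opens to 85 mm and grips with 20 to 120 N. Pads are 22 mm wide; open, the fingers measure 114 mm over their backs; the gripper's body (76 mm by 85 mm) begins 54 mm behind the grasp point. The pads swing forward as they close: fully open they stand 13 mm farther back than shut.
Start: joints at [1.295, 0.238, -0.013, 1.319, 0, 1.571], TCP at [0.143, 0.505, 0.25] pointing down, gripper open.
Joint ranges: [-2.66, 2.66], [-1.03, 1.9], [-1.14, 1.46], [-1.82, 2.27], [-1.45, 1.34], [-3.14, 3.14]. Speed limits (rad/s): [2.22, 2.22, 2.79, 3.14, 3.14, 3.14].

## Interface

Orientations are given as a rotation vector (axis times angle).
In Python, from workcell import get_state, capture, camera_model, job_done gives the robot as it stands.
- The arm moves only by the tool step_arm, never from a script. Its argument "rows" is one flat list of numbers, 5 for each row, row after row: the shift along the tool's x, y, z in mm, then the turn about the tool's y in degrees, then the closure in counts, from 0 (fully open) to 255 (shut). In form: [tx, ty, tz, yaw, fingers, tx, ty, tz, yaw, fingers, ...]. A call has 1 to 10 rows; each row is the pose to reach, as a shift and turn from the pose commanded when the call began, along the tool's axes at that moment; what a row does not reach only later rows make up. A row lasts 1/8 s, in which the tool goes at most 62.5 mm and 10.7 degrees, less where a joint would pass 70% of its speed; a pose out of reach is approached as far as the arm can. A call with a gripper value outside its range is refused whole. The fingers move at their own pace and stop on an object; "newtons" is the grip in N (left out, the last holds). Time passes only in rows, so rows that repeat a pose let the fingers close. It gives the time, the measured TCP pose, the force and the opening at its end, in the units of the state.
- get_state(): the state, without advancing time (a new reading comes with each control period).
- capture(name): name is "scene" or "top"; returns the picture (384x512x3 uint8, blue, green, red); there is no depth.
- camera_model(name): a dict with "vertical_fov" (degrees; the focal length in pixels is half the picture's height over the tangent of half this angle, whatever the lens; pixels are square), "cx", "cy" (the principal point, pixels), "origin" and "rotation" of the camera in the world. Camera axes: x right, y down, z forward; pixel columns grow to the right and rows downward; lengths in m; the calibration is good to about 2 mm. A picture is of the moment at which its call begins. camera_model takes no time and is no camera call.
- job_done(): hands the job in, once; it reports no verdict.
The state is a dict: "time": time; "qpos": joint angles; "qd": joint speeds; "effort": joint torques, N m; "eef_pos": TCP position; "orientation": TCP orientation; "contact_force": force on the tool from outside, world axes, zero at the start; "wrist_torque": the same for the moment, N m; "gripper_width": finger opening in m.
Only numpy, scipy, OpenCV 4.12 (cv2) and the standard library are available. Lean on these libraries where they do the work, as an engineer would, in place of code of your own. Each camera call takes 0.05 s, during which the arm holds its last target. There are 200 camera calls.

## Working session

There is one attempt and no reset: what is moved stays moved. The work goes in short steps, Python scripts to look and compute and a tool call to move; the robot and the scene stay as the last step left them, time stands still between calls to the robot, and variables do not carry over. Pictures are saved under pics/ and viewed, about 8 in all and at most 12, crops included, and the job is handed in when it is done.

Besides the shell and the picture viewer there is one more tool, called in YAML: its name, and indented under it one key for each argument. step_arm: Moves the arm, as the interface text tells. Its arguments: {"type":"object","properties":{"rows":{"type":"array"},"newtons":{"type":"number"}},"required":["rows"]}

```bash
mkdir -p pics; python3 - <<'E'
from workcell import *
import cv2,numpy as np
for n in("scene","top"):
    im=capture(n);cv2.imwrite(f"pics/{n}0.png",im)
    m=camera_model(n);print(n,{k:np.round(v,4).tolist() if not isinstance(v,str) else v for k,v in m.items()})
a=cv2.imread("pics/scene0.png");b=cv2.imread("pics/top0.png")
print(get_state())
E
```

```text
scene {'vertical_fov': 53.901, 'cx': 258.0482, 'cy': 196.4764, 'origin': [1.2404, 0.3055, 0.8032], 'rotation': [-1.4016, -2.0377, 0.9612]}
top {'vertical_fov': 54.7943, 'cx': 252.5012, 'cy': 196.6144, 'origin': [0.3247, 0.0481, 1.0984], 'rotation': [-2.1696, 2.1215, -0.2285]}
{'time': 0.1, 'qpos': array([ 1.29500052e+00,  2.38701699e-01, -1.41585988e-02,  1.31919201e+00,
        1.07497839e-05,  1.57077682e+00]), 'qd': array([-0.00053136, -0.00221206,  0.00192939, -0.00069663,  0.00153363,
        0.00102267]), 'effort': array([-5.62540681e-04, -5.39720249e+01,  3.46997631e+01,  1.34675094e-02,
       -9.89209730e-05, -3.50998096e-05]), 'eef_pos': array([0.14286822, 0.50483186, 0.24975633]), 'orientation': array([-1.32789558, -1.00295438,  1.00463222]), 'contact_force': array([-0.99680282, -0.36527312,  0.45799261]), 'wrist_torque': array([ 0.06367862, -0.00326092,  0.00139802]), 'gripper_width': 0.08524521938080355}
```

View pics/scene0.png

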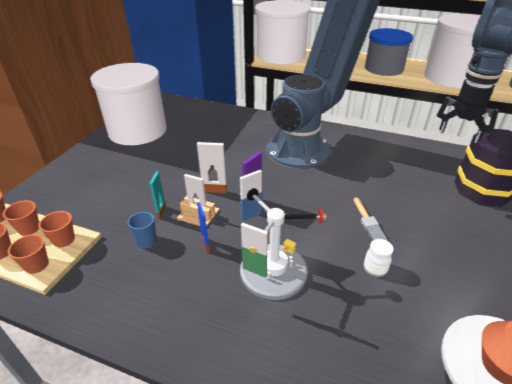

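View pics/top0.png

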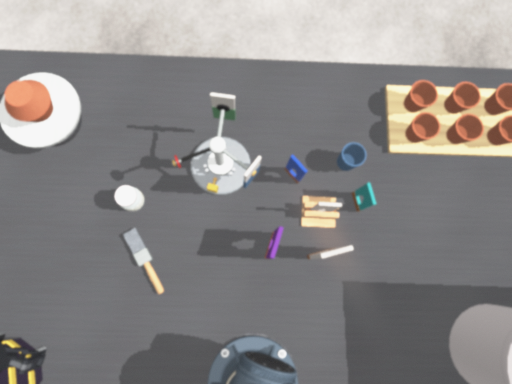

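Scene: stand at about (273,270), rack at (198,210) with the white tile at (194,190), and the larger decoy at (212,165). Top: stand cap at (218,147), free peg with red washer at (177,161), yellow block at (213,187), rack at (320,213). I'll enlarge both.

```bash
cat > h.py <<'E'
from workcell import *
import cv2,numpy as np
from scipy.spatial.transform import Rotation as R
def cam(n):
    m=camera_model(n);f=192/np.tan(np.radians(m["vertical_fov"]/2))
    return f,m["cx"],m["cy"],np.array(m["origin"]),R.from_rotvec(m["rotation"]) if np.shape(m["rotation"])==(3,) else R.from_matrix(m["rotation"])
def ray(n,u,v):
    f,cx,cy,o,r=cam(n);return o,r.apply([(u-cx)/f,(v-cy)/f,1])
def atz(n,u,v,z):
    o,d=ray(n,u,v);return o+d*(z-o[2])/d[2]
def proj(n,p):
    f,cx,cy,o,r=cam(n);q=r.inv().apply(np.array(p)-o);return np.array([cx+f*q[...,0]/q[...,2],cy+f*q[...,1]/q[...,2]]).T
def crop(src,x,y,w,h,s,out):
    im=cv2.imread(src) if isinstance(src,str) else src
    c=cv2.resize(im[y:y+h,x:x+w],None,fx=s,fy=s,interpolation=cv2.INTER_CUBIC)
    for i in range(0,w,10):cv2.line(c,(i*s,0),(i*s,4 if i%50 else 12),(0,255,255),1)
    for i in range(0,h,10):cv2.line(c,(0,i*s),(4 if i%50 else 12,i*s),(0,255,255),1)
    cv2.imwrite(out,c)
E
python3 - <<'E'
from h import *
crop("pics/top0.png",160,80,200,150,4,"pics/top_c.png")
crop("pics/scene0.png",150,130,180,170,3,"pics/scene_c.png")
E
```

```text
(no output)
```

View pics/top_c.png

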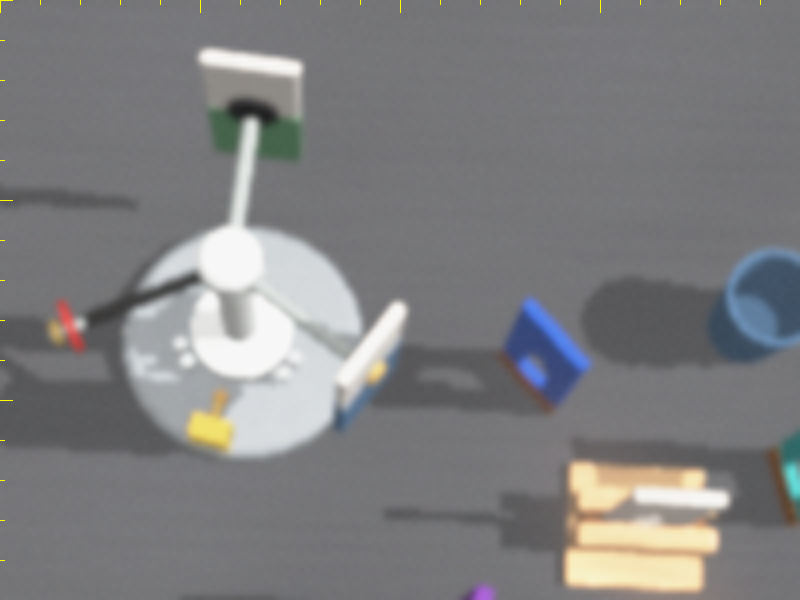

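View pics/scene_c.png

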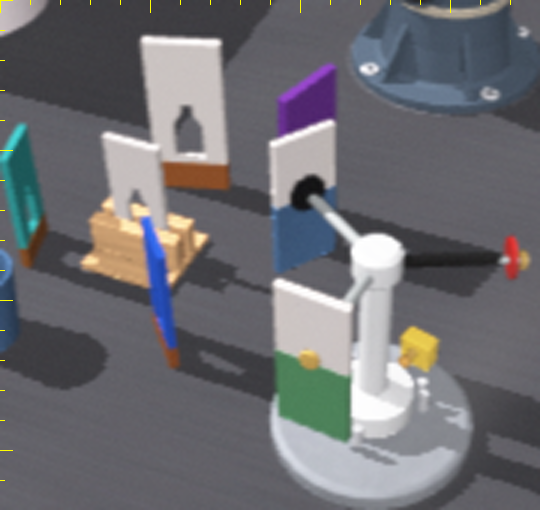

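Crop positions read: cap top centre (232,259) → full (218,144.8); washer (70,325) → (177.5,161.3); yellow block (212,428); tile top edge from (637,495) to (727,498) → (319.2,203.8)–(341.8,204.5).

```bash
python3 - <<'E'
from h import *
np.set_printoptions(precision=4,suppress=True)
T=lambda x,y:(160+x/4,80+y/4)
S=lambda x,y:(150+x/3,130+y/3)
print("cap top",atz("top",*T(232,259),.216))
print("cap scene",atz("scene",*S(379,254),.216))
print("foot L,R,Tp,B",[atz("top",*T(*p),.02)[:2] for p in((122,340),(363,345),(240,226),(243,457))])
print("yellow",atz("top",*T(212,425),.05))
print("washer top",atz("top",*T(70,325),.2)," scene",atz("scene",*S(513,257),.2))
print("peg head",atz("top",*T(54,331),.2),atz("scene",*S(524,259),.2))
print("tile green top", atz("top",*T(204,53),.26),atz("top",*T(300,66),.26))
print("tile blue top", atz("top",*T(402,305),.26),atz("top",*T(340,388),.26))
print("tile ends top",atz("top",*T(635,494),.148),atz("top",*T(729,499),.148))
print("tile scene",atz("scene",*S(105,135),.148),atz("scene",*S(162,152),.148))
print("rack corners",[atz("top",*T(*p),.048)[:2] for p in((570,462),(705,470),(700,590),(565,583))])
print("decoy",[proj("scene",atz("top",332,252,.148))])
print(R.from_rotvec(get_state()['orientation']).as_matrix())
E
```

```text
cap top [0.6101 0.1052 0.216 ]
cap scene [0.6219 0.1137 0.216 ]
foot L,R,Tp,B [array([0.608 , 0.1974]), array([0.6094, 0.0175]), array([0.6997, 0.1127]), array([0.5216, 0.1044])]
yellow [0.539  0.1259 0.05  ]
washer top [0.5694 0.2051 0.2   ]  scene [0.5706 0.2083 0.2   ]
peg head [0.5652 0.2147 0.2   ] [0.5698 0.2169 0.2   ]
tile green top [0.7244 0.1237 0.26  ] [0.7182 0.0657 0.26  ]
tile blue top [0.5709 0.0019 0.26  ] [0.5199 0.0371 0.26  ]
tile ends top [ 0.4803 -0.1589  0.148 ] [ 0.4786 -0.2209  0.148 ]
tile scene [ 0.4824 -0.2142  0.148 ] [ 0.4871 -0.1495  0.148 ]
rack corners [array([ 0.519 , -0.1335]), array([ 0.5157, -0.2321]), array([ 0.4283, -0.2267]), array([ 0.4311, -0.1295])]
decoy [array([211.3422, 154.2578])]
[[ 0.2723 -0.0004 -0.9622]
 [ 0.9622 -0.0012  0.2723]
 [-0.0013 -1.      0.    ]]
```

```bash
cat >> h.py <<'E'
def plan(x,y,z,ang):
    "shift (mm, tool axes) and yaw (deg) from present pose to a tool-down pose with tool x at ang deg"
    s=get_state();M=R.from_rotvec(s['orientation']).as_matrix()
    a=np.degrees(np.arctan2(M[1,0],M[0,0]))
    print("t",round(s['time'],2),"pos",np.round(s['eef_pos'],4),"ang",round(a,1),"F",np.round(s['contact_force'],1),"q",np.round(s['qpos'],2),
      "-> shift",np.round(M.T@(np.array([x,y,z])-s['eef_pos'])*1000,1),"yaw",round((a-ang+180)%360-180,1))
def uv(d):return np.array([np.cos(np.radians(d)),np.sin(np.radians(d))])
AX=np.array([.611,.1065])
E
python3 - <<'E'
from h import *
p=AX+.062*uv(113.3)-.035*uv(203.3)
plan(*p,.28,-67)
E
```

```text
t 0.1 pos [0.1429 0.5048 0.2498] ang 74.2 F [-1.  -0.4  0.5] q [ 1.3   0.24 -0.01  1.32  0.    1.57] -> shift [-185.7  -30.  -547. ] yaw 141.2
```

step_arm:
  rows: [0,-30,0,10,255,-186,-30,-547,141,255,-186,-30,-547,141,255,-186,-30,-547,141,255,-186,-30,-547,141,255,-186,-30,-547,141,255,-186,-30,-547,141,255,-186,-30,-547,141,255,-186,-30,-547,141,255,-186,-30,-547,141,255]

```text
time: 1.35
eef_pos: [0.6075, 0.1844, 0.2799]
orientation: [-1.524, 0.45, -0.449]
contact_force: [0.3, 0.8, 0.6]
gripper_width: -0.0
```

```bash
python3 - <<'E'
from h import *
p=AX+.062*uv(113.3)-.035*uv(203.3)
plan(*p,.28,-67)
E
```

```text
t 1.35 pos [0.6075 0.1844 0.2799] ang -32.9 F [0.3 0.8 0.6] q [0.29 0.43 0.34 1.49 0.   2.44] -> shift [13.2 -0.1  0.1] yaw 34.1
```

step_arm:
  rows: [13,0,0,11,255,13,0,0,22,255,13,0,0,34,255,13,0,0,34,255,13,40,0,34,255,13,80,0,34,255,13,80,0,34,255]

```text
time: 2.22
eef_pos: [0.6151, 0.1784, 0.1975]
orientation: [-1.382, 0.903, -0.897]
contact_force: [-0.2, -0.3, 0.7]
gripper_width: 0.0001
```

```bash
python3 - <<'E'
from h import *
for a in (113.3,120,130,140,150,155,160):
    p=AX+.062*uv(a)-.018*uv(a+90)
    print(a,end=" ");plan(*p,.2,a-180)
im=capture("top");crop(im,150,90,130,110,6,"pics/push0.png")
E
```

```text
113.3 t 2.23 pos [0.6151 0.1784 0.1975] ang -66.3 F [-0.2 -0.3  0.7] q [ 0.28  0.46  0.19  1.3  -0.    3.01] -> shift [  2.4  -2.5 -14.3] yaw 0.4
120 t 2.23 pos [0.6151 0.1784 0.1975] ang -66.3 F [-0.2 -0.3  0.7] q [ 0.28  0.46  0.19  1.3  -0.    3.01] -> shift [  0.6  -2.4 -21.6] yaw -6.3
130 t 2.23 pos [0.6151 0.1784 0.1975] ang -66.3 F [-0.2 -0.3  0.7] q [ 0.28  0.46  0.19  1.3  -0.    3.01] -> shift [ -0.3  -2.3 -32.8] yaw -16.3
140 t 2.23 pos [0.6151 0.1784 0.1975] ang -66.3 F [-0.2 -0.3  0.7] q [ 0.28  0.46  0.19  1.3  -0.    3.01] -> shift [  0.7  -2.3 -44. ] yaw -26.3
150 t 2.23 pos [0.6151 0.1784 0.1975] ang -66.3 F [-0.2 -0.3  0.7] q [ 0.28  0.46  0.19  1.3  -0.    3.01] -> shift [  3.6  -2.2 -54.9] yaw -36.3
155 t 2.23 pos [0.6151 0.1784 0.1975] ang -66.3 F [-0.2 -0.3  0.7] q [ 0.28  0.46  0.19  1.3  -0.    3.01] -> shift [  5.8  -2.2 -60.1] yaw -41.3
160 t 2.23 pos [0.6151 0.1784 0.1975] ang -66.3 F [-0.2 -0.3  0.7] q [ 0.28  0.46  0.19  1.3  -0.    3.01] -> shift [  8.4  -2.1 -65.1] yaw -46.3
```

View pics/push0.png

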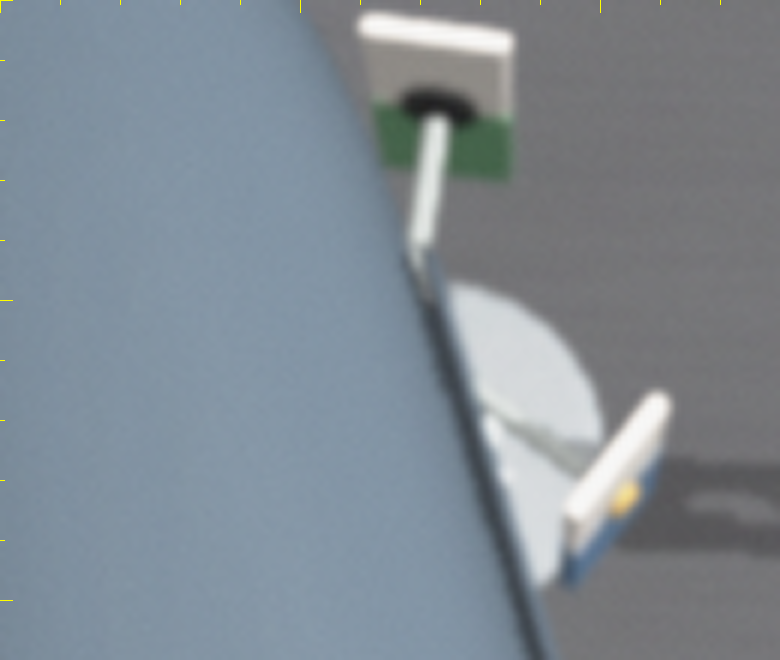

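The arm hides the peg from the top camera; the carousel hasn't moved and nothing is touching. I'll push by feel.

step_arm:
  rows: [2,-2,-8,0,255,2,-2,-14,0,255,1,-2,-18,-3,255,1,-2,-22,-6,255,0,-2,-26,-9,255,0,-2,-30,-13,255,0,-2,-34,-17,255,0,-2,-38,-21,255,1,-2,-44,-26,255]

```text
time: 3.4
eef_pos: [0.5776, 0.1608, 0.2039]
orientation: [-1.497, 0.548, -0.552]
contact_force: [1.5, 1.7, 1.0]
gripper_width: -0.0001
```

```bash
python3 - <<'E'
from h import *
for a in (140,145,150,155,160):
    p=AX+.062*uv(a)-.018*uv(a+90)
    print(a,end=" ");plan(*p,.2,a-180)
im=capture("scene");cv2.imwrite("pics/s1.png",im)
E
```

```text
140 t 3.4 pos [0.5776 0.1608 0.2039] ang -40.3 F [1.5 1.7 1. ] q [0.27 0.38 0.07 1.26 0.   2.55] -> shift [-1.5  3.9 -2.1] yaw -0.3
145 t 3.4 pos [0.5776 0.1608 0.2039] ang -40.3 F [1.5 1.7 1. ] q [0.27 0.38 0.07 1.26 0.   2.55] -> shift [-2.8  3.8 -7.6] yaw -5.3
150 t 3.4 pos [0.5776 0.1608 0.2039] ang -40.3 F [1.5 1.7 1. ] q [0.27 0.38 0.07 1.26 0.   2.55] -> shift [ -3.6   3.8 -13.2] yaw -10.3
155 t 3.4 pos [0.5776 0.1608 0.2039] ang -40.3 F [1.5 1.7 1. ] q [0.27 0.38 0.07 1.26 0.   2.55] -> shift [ -3.9   3.8 -18.8] yaw -15.3
160 t 3.4 pos [0.5776 0.1608 0.2039] ang -40.3 F [1.5 1.7 1. ] q [0.27 0.38 0.07 1.26 0.   2.55] -> shift [ -3.8   3.8 -24.4] yaw -20.3
```

step_arm:
  rows: [-1,3,-4,-2,255,-2,4,-7,-5,255,-3,4,-10,-7,255,-3,4,-13,-10,255]

```text
time: 3.95
eef_pos: [0.5677, 0.1539, 0.1988]
orientation: [-1.527, 0.414, -0.417]
contact_force: [7.1, 11.1, -2.0]
gripper_width: -0.0001
```

step_arm:
  rows: [0,0,-3,-3,255,0,0,-5,-5,255,0,0,-5,-5,255]

```text
time: 4.32
eef_pos: [0.5635, 0.1482, 0.1984]
orientation: [-1.542, 0.349, -0.349]
contact_force: [-0.4, 2.2, 0.8]
gripper_width: 0.0001
```

```bash
python3 - <<'E'
from h import *
for a in (155,160):
    p=AX+.062*uv(a)-.018*uv(a+90)
    print(a,end=" ");plan(*p,.2,a-180)
im=capture("scene");crop(im,220,180,130,110,6,"pics/s2.png")
E
```

```text
155 t 4.33 pos [0.5635 0.1482 0.1984] ang -25.5 F [-0.4  2.2  0.8] q [0.26 0.36 0.02 1.24 0.   2.27] -> shift [-1.3 -1.6  0.3] yaw -0.5
160 t 4.33 pos [0.5635 0.1482 0.1984] ang -25.5 F [-0.4  2.2  0.8] q [0.26 0.36 0.02 1.24 0.   2.27] -> shift [-2.6 -1.6 -5.2] yaw -5.5
```

View pics/s2.png

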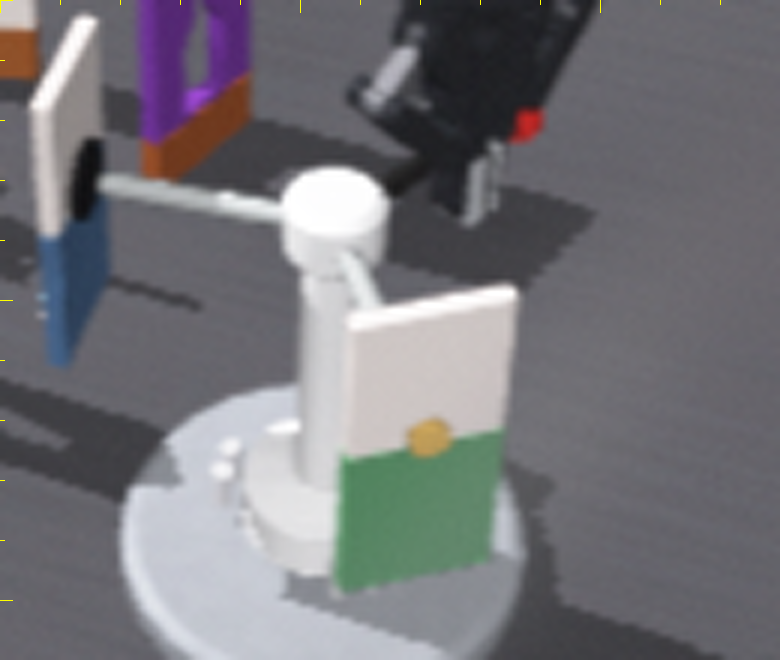

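The green tile's top edge runs from (350,322) to (516,290) in the crop; that gives the carousel angle.

```bash
python3 - <<'E'
from h import *
p=atz("scene",220+352/6,180+320/6,.26);q=atz("scene",220+515/6,180+291/6,.26)
a=atz("scene",220+36/6,180+104/6,.26);b=atz("scene",220+86/6,180+19/6,.26)
d=lambda p,q:np.degrees(np.arctan2(*(q-p)[1::-1]))
m=(p+q)/2;n=(a+b)/2
print(p,q,d(p,q),a,b,d(a,b),"radial",np.degrees(np.arctan2(*(m[:2]-AX)[::-1])),np.degrees(np.arctan2(*(n[:2]-AX)[::-1])),"G-B dir",d(n,m)) 
E
```

```text
[0.7196487  0.15056778 0.26      ] [0.68651124 0.19814825 0.26      ] 124.85531116283565 [0.65383496 0.00331489 0.26      ] [ 5.99027253e-01 -2.80532622e-04  2.60000000e-01] -176.24673780518415 radial 36.38823086135446 -81.63814313333924 G-B dir 66.08438983188417
```

step_arm:
  rows: [0,0,8,0,255,0,0,20,0,255,0,-50,20,0,255,0,-100,20,0,255,0,-100,20,0,255]

```text
time: 5.0
eef_pos: [0.5742, 0.1673, 0.3022]
orientation: [-1.54, 0.344, -0.353]
contact_force: [0.8, -0.8, 0.4]
gripper_width: -0.0001
```

```bash
python3 - <<'E'
from h import *
plan(.481,-.187,.28,-2)
E
```

```text
t 5.0 pos [0.5742 0.1673 0.3022] ang -25.5 F [ 0.8 -0.8  0.4] q [ 0.28  0.35  0.28  1.49 -0.    2.3 ] -> shift [  68.2   21.  -360. ] yaw -23.5
```

step_arm:
  rows: [68,0,-360,-24,255,68,0,-360,-24,255,68,0,-360,-24,255,68,0,-360,-24,0,68,0,-360,-24,0,68,0,-360,-24,0,68,0,-360,-24,0,68,0,-360,-24,0]

```text
time: 6.0
eef_pos: [0.479, -0.1878, 0.2977]
orientation: [-1.57, 0.022, -0.02]
contact_force: [-0.3, 0.8, -1.2]
gripper_width: 0.0855
```

```bash
python3 - <<'E'
from h import *
a=capture("top");b=capture("scene");cv2.imwrite("pics/top2.png",a);cv2.imwrite("pics/scene2.png",b)
crop(a,160,80,130,130,4,"pics/a.png");crop(b,215,150,90,130,4,"pics/b.png")
cv2.imwrite("pics/ab.png",np.hstack([cv2.imread("pics/a.png")[:520],cv2.imread("pics/b.png")[:520]])[:,:800])
plan(.481,-.187,.28,-2)
E
```

```text
t 6.1 pos [ 0.4793 -0.1869  0.2979] ang -1.4 F [ 0.   0.6 -0.4] q [-0.37  0.21  0.07  1.43  0.    1.22] -> shift [ 1.7 17.9 -0.1] yaw 0.6
```

View pics/ab.png

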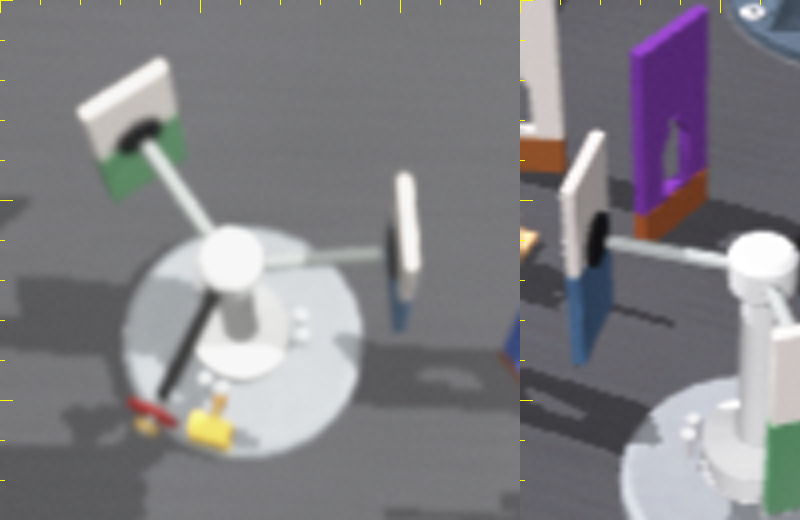

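Top view: washer at crop (152,411), head (147,426), green tile top (81,113)–(166,64), blue tile top (405,178)–(412,268), yellow block (210,429).

```bash
python3 - <<'E'
from h import *
T=lambda x,y:(160+x/4,80+y/4)
an=lambda p:np.degrees(np.arctan2(*(p[:2]-AX)[::-1]))
w=atz("top",*T(152,411),.2);h=atz("top",*T(147,426),.2)
g=(atz("top",*T(81,113),.26)+atz("top",*T(166,64),.26))/2
b=(atz("top",*T(405,178),.26)+atz("top",*T(412,268),.26))/2
y=atz("top",*T(210,425),.05)
print("w",w,an(w),"h",h,an(h),"g",g,an(g)+120,"b",b,an(b)-120+360,"yel",y,an(y))
d=(g-b)[:2];print("axis",(g+b)[:2]/2+np.array([-d[1],d[0]])/np.linalg.norm(d)*.0545,np.degrees(np.arctan2(d[0],-d[1])))
for a in(156,164,172):print(a,proj("top",[*(AX+.109*uv(a)),.2])*4-[640,320],proj("top",[*(AX+.075*uv(a)),.05])*4-[640,320])
print(proj("top",[*AX,.02])*4-[640,320])
E
```

```text
w [0.51613683 0.15192669 0.2       ] 154.41185245264973 h [0.50662099 0.15456665 0.2       ] 155.27387805840434 g [0.70004102 0.17065211 0.26      ] 155.77192734652533 b [ 0.62150946 -0.00117991  0.26      ] 155.57435804838858 yel [0.53893718 0.12729318 0.05      ] 163.9049079746695
axis [0.61120667 0.10739018] 155.43840505545785
156 [153.43686219 418.52591594] [196.65721622 419.81744063]
164 [176.35462531 427.4062036 ] [210.16606441 425.04770564]
172 [200.37598077 433.07213416] [224.31377003 428.38443678]
[244.24011408 339.54626086]
```

The peg is at 155.5° and the yellow block at about 164°, so the peg stopped some 8° short, on the crest of the bump. I'll go back and nudge it further.

```bash
python3 - <<'E'
from h import *
for a,o in((155.5,.042),(157,.018)):
  p=AX+.062*uv(a)-o*uv(a+90);plan(*p,.3,a-180)
E
```

```text
t 6.1 pos [ 0.4793 -0.1869  0.2979] ang -1.4 F [ 0.   0.6 -0.4] q [-0.37  0.21  0.07  1.43  0.    1.22] -> shift [ 83.9  -2.  359.5] yaw 23.1
t 6.1 pos [ 0.4793 -0.1869  0.2979] ang -1.4 F [ 0.   0.6 -0.4] q [-0.37  0.21  0.07  1.43  0.    1.22] -> shift [ 73.4  -2.  336.1] yaw 21.6
```

step_arm:
  rows: [0,-2,0,0,255,40,-2,180,11,255,84,-2,360,23,255,84,-2,360,23,255,84,-2,360,23,255,84,-2,360,23,255,84,-2,360,23,255,84,-2,360,23,255,84,50,360,23,255,84,98,360,23,255]

```text
time: 7.35
eef_pos: [0.572, 0.1703, 0.1994]
orientation: [-1.545, 0.333, -0.335]
contact_force: [-0.2, 0.3, -0.1]
gripper_width: -0.0002
```

```bash
python3 - <<'E'
from h import *
for a,o in((155.5,.020),(158,.018),(160,.018),(162,.018)):
  p=AX+.062*uv(a)-o*uv(a+90);plan(*p,.2,a-180)
E
```

```text
t 7.35 pos [0.572  0.1703 0.1994] ang -24.4 F [-0.2  0.3 -0.1] q [ 0.29  0.38  0.06  1.25 -0.    2.29] -> shift [ -0.1  -0.6 -21.9] yaw 0.1
t 7.35 pos [0.572  0.1703 0.1994] ang -24.4 F [-0.2  0.3 -0.1] q [ 0.29  0.38  0.06  1.25 -0.    2.29] -> shift [ -0.8  -0.6 -26.6] yaw -2.4
t 7.35 pos [0.572  0.1703 0.1994] ang -24.4 F [-0.2  0.3 -0.1] q [ 0.29  0.38  0.06  1.25 -0.    2.29] -> shift [ -1.3  -0.6 -28.8] yaw -4.4
t 7.35 pos [0.572  0.1703 0.1994] ang -24.4 F [-0.2  0.3 -0.1] q [ 0.29  0.38  0.06  1.25 -0.    2.29] -> shift [ -1.7  -0.6 -31. ] yaw -6.4
```

step_arm:
  rows: [0,0,-14,0,255,0,0,-20,0,255,0,0,-22,-1,255,0,0,-24,-2,255,0,0,-25,-2,255,-1,0,-26,-3,255]

```text
time: 8.1
eef_pos: [0.5612, 0.1467, 0.2009]
orientation: [-1.55, 0.292, -0.295]
contact_force: [2.8, 1.3, 1.5]
gripper_width: -0.0001
```

step_arm:
  rows: [0,0,-1,-1,255,0,0,-2,-1,255,0,0,-2,-1,255]

```text
time: 8.48
eef_pos: [0.5593, 0.1442, 0.2]
orientation: [-1.553, 0.282, -0.28]
contact_force: [0.2, -0.8, 0.5]
gripper_width: -0.0003
```

step_arm:
  rows: [0,0,-1,-1,255,0,0,-2,-2,255,0,0,-2,-2,255]

```text
time: 8.85
eef_pos: [0.559, 0.1424, 0.2002]
orientation: [-1.557, 0.253, -0.253]
contact_force: [0.6, -0.5, -0.0]
gripper_width: -0.0002
```

```bash
cat >> h.py <<'E'
def blob(im,h0,h1,box,smin=90,vmin=50):
    x,y,w,h=box;hsv=cv2.cvtColor(im[y:y+h,x:x+w],cv2.COLOR_BGR2HSV)
    m=cv2.inRange(hsv,(h0,smin,vmin),(h1,255,255));v,u=np.nonzero(m);return u.mean()+x,v.mean()+y,len(u)
E
python3 - <<'E'
from h import *
im=capture("scene")
for i in(cv2.imread("pics/scene2.png"),im):print(blob(i,50,85,(220,180,120,130)))
for a in(155.5,160,164):print(a,proj("scene",[*(AX+.109*uv(a-120)),.155]))
s=get_state();print(s['contact_force'],s['time'])
E
```

```text
(np.float64(281.2547169811321), np.float64(262.60377358490564), 106)
(np.float64(284.9), np.float64(258.6), 10)
155.5 [288.09449496 263.10233679]
160 [291.70454704 262.24510946]
164 [294.80006238 261.30258352]
[-0.4036343   0.19989311  0.54297685] 8.9
```

step_arm:
  rows: [0,0,10,0,255,0,0,20,0,255,0,-50,20,0,255,0,-100,20,0,255,0,-100,20,0,255]

```text
time: 9.52
eef_pos: [0.5671, 0.1628, 0.3043]
orientation: [-1.553, 0.248, -0.258]
contact_force: [-0.3, 0.4, -1.0]
gripper_width: 0.0001
```

```bash
python3 - <<'E'
from h import *
plan(.481,-.187,.3,-2)
E
```

```text
t 9.53 pos [0.5671 0.1628 0.3043] ang -18.5 F [-0.3  0.4 -1. ] q [ 0.28  0.34  0.27  1.49 -0.    2.17] -> shift [  29.1    3.1 -359.1] yaw -16.5
```

step_arm:
  rows: [29,0,-359,-16,255,29,0,-359,-16,255,29,0,-359,-16,255,29,0,-359,-16,0,29,0,-359,-16,0,29,0,-359,-16,0,29,0,-359,-16,0,29,0,-359,-16,0]

```text
time: 10.52
eef_pos: [0.4792, -0.1877, 0.2997]
orientation: [-1.57, 0.035, -0.034]
contact_force: [0.4, 0.4, -0.1]
gripper_width: 0.0851
```

```bash
python3 - <<'E'
from h import *
a=capture("top");b=capture("scene");cv2.imwrite("pics/top3.png",a);cv2.imwrite("pics/scene3.png",b)
crop(a,165,75,110,120,5,"pics/a.png");crop(b,165,165,50,60,5,"pics/b.png")
A=cv2.imread("pics/a.png");B=cv2.imread("pics/b.png");C=np.zeros((600,800,3),np.uint8);C[:,:550]=A;C[:300,550:800]=B
cv2.imwrite("pics/ab3.png",C)
plan(.481,-.187,.28,-2)
E
```

```text
t 10.62 pos [ 0.4794 -0.187   0.3   ] ang -2.4 F [-0.2 -0.9 -0.4] q [-0.37  0.21  0.07  1.44  0.    1.24] -> shift [ 1.6 20.   0. ] yaw -0.4
```

View pics/ab3.png

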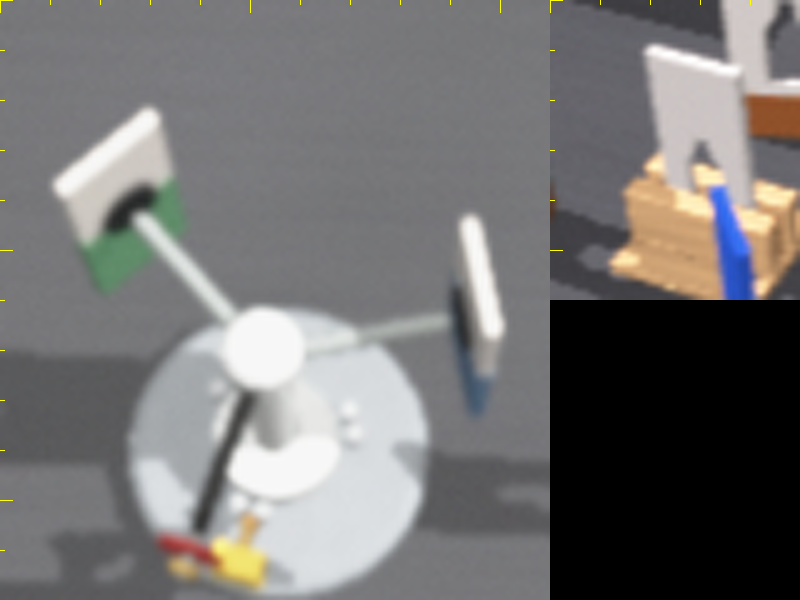

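Washer now at crop (188,549), head (184,567), green top edge (57,187)–(153,113), blue (470,220)–(495,333), yellow block (240,560). The collar pins (238,503)/(262,511) straddle the orange pointer, as they should when indexed.

```bash
python3 - <<'E'
from h import *
T=lambda x,y:(165+x/5,75+y/5)
an=lambda p:np.degrees(np.arctan2(*(p[:2]-AX)[::-1]))
w=atz("top",*T(188,549),.2);h=atz("top",*T(184,567),.2)
g=(atz("top",*T(57,187),.26)+atz("top",*T(153,113),.26))/2
b=(atz("top",*T(470,220),.26)+atz("top",*T(495,333),.26))/2
print("w",w,an(w),"h",h,an(h),"g",g,an(g)+120,"b",b,an(b)-120+360)
d=(g-b)[:2];print("axis",(g+b)[:2]/2+np.array([-d[1],d[0]])/np.linalg.norm(d)*.0545,np.degrees(np.arctan2(d[0],-d[1])))
S=lambda x,y:(165+(x-550)/5,165+y/5)
print("tile scene",atz("scene",*S(648,48),.148),atz("scene",*S(745,70),.148))
print(proj("top",[*AX,.216])*5-[825,375])
E
```

```text
w [0.51128188 0.1404138  0.2       ] 161.21700081276398 h [0.5021857 0.1419887 0.2      ] 161.93677797537376 g [0.69234786 0.18186899 0.26      ] 162.8151812729519 b [6.35014622e-01 5.25674565e-04 2.60000000e-01] 162.76804114672296
axis [0.61171649 0.10762643] 162.45520563246055
tile scene [ 0.48111592 -0.21624176  0.148     ] [ 0.47999285 -0.15317499  0.148     ]
[262.35921462 346.8873987 ]
```

Indexed: peg at about 162.5°. Next I'll grip the tile, with the TCP 18 mm below its top so the fingertips stay clear of the washer later.

step_arm:
  newtons: 50
  rows: [1,60,-1,-1,110,1,120,-1,-1,110,1,150,-1,-1,110,1,170,-1,-1,110,1,170,-1,-1,110]

```text
time: 11.25
eef_pos: [0.4795, -0.1875, 0.1291]
orientation: [-1.57, 0.021, -0.017]
contact_force: [0.8, 0.2, -0.1]
gripper_width: 0.0487
```

step_arm:
  newtons: 50
  rows: [0,0,0,0,170,0,0,0,0,200,0,0,0,0,225,0,0,0,0,255,0,0,0,0,255,0,0,0,0,255,0,0,0,0,255]

```text
time: 12.12
eef_pos: [0.4805, -0.1892, 0.1311]
orientation: [-1.571, 0.019, -0.022]
contact_force: [-0.3, 1.0, 6.8]
gripper_width: 0.007
```

step_arm:
  rows: [0,-10,0,0,255,0,-40,0,0,255,0,-90,0,0,255,0,-150,0,0,255,0,-170,0,0,255,0,-170,0,0,255]

```text
time: 12.88
eef_pos: [0.4806, -0.1893, 0.302]
orientation: [-1.572, 0.018, -0.023]
contact_force: [-0.6, -0.5, -1.0]
gripper_width: 0.0074
```

```bash
python3 - <<'E'
from h import *
ax=np.array([.6113,.1073])
plan(*(ax+.165*uv(162.5)),.2755,-17.5)
b=capture("scene");a=capture("top");cv2.imwrite("pics/scene4.png",b);cv2.imwrite("pics/top4.png",a)
crop(b,140,90,130,130,4,"pics/b.png");crop(a,270,150,70,130,4,"pics/a.png")
cv2.imwrite("pics/ab4.png",np.hstack([cv2.imread("pics/b.png"),cv2.imread("pics/a.png")]))
E
```

```text
t 12.88 pos [ 0.4806 -0.1893  0.302 ] ang -1.5 F [-0.6 -0.5 -1. ] q [-0.38  0.21  0.08  1.44 -0.    1.22] -> shift [-35.7  26.  345.4] yaw 16.0
```

View pics/ab4.png

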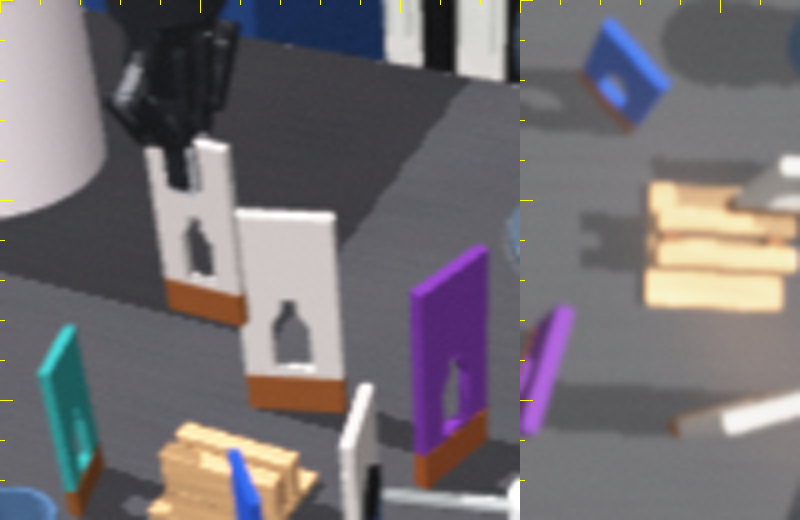

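The tile is held; in the crop its bottom corners are about (168,310) and (245,323), the keyhole about (200,250). I'll compare with the predicted projection to get the offset in the grip.

```bash
python3 - <<'E'
from h import *
np.set_printoptions(precision=1,suppress=True)
p=np.array([.4806,-.1893]);yv=uv(88.5)
for nm,dy,z in(("topL",-.03,.320),("topR",.03,.320),("botL",-.03,.180),("botR",.03,.180),("seat",0,.26),("amb L",-.03,.204),("ambR",.03,.204)):
    # +x face
    q=[*(p+dy*yv+.004*uv(-1.5)),z];print(nm,(proj("scene",q)-[140,90])*4)
im=cv2.imread("pics/scene4.png")
crop(im,170,115,40,65,9,"pics/tile.png")
a=cv2.imread("pics/scene0.png")
E
```

```text
topL [139.9 129.1]
topR [219.4 146.2]
botL [167.2 303.6]
botR [240.5 322.2]
seat [190.2 216.4]
amb L [162.8 275.7]
ambR [237.1 294.1]
```

View pics/tile.png

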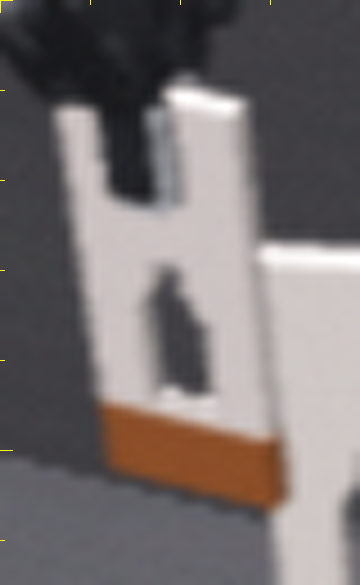

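The tile sits centred in the grip within about 1 mm, upright. Moving to the standoff in front of the peg.

step_arm:
  rows: [-10,0,60,3,255,-20,0,120,6,255,-30,0,180,9,255,-36,0,240,12,255,-36,0,300,14,255,-36,0,345,16,255,-36,12,345,16,255,-36,26,345,16,255,-36,26,345,16,255,-36,26,345,16,255]

```text
time: 14.22
eef_pos: [0.453, 0.1558, 0.2743]
orientation: [-1.558, 0.241, -0.241]
contact_force: [-0.2, 1.1, -0.6]
gripper_width: 0.0074
```

```bash
cat >> h.py <<'E'
ax=np.array([.6113,.1073])
def rel(al=162.5,ds=.043):
    s=get_state();d=s['eef_pos'][:2]-ax;M=R.from_rotvec(s['orientation']).as_matrix()
    F=s['contact_force']
    print("t %.2f r %.1f lat %.1f seat_z-200 %.1f mm, ang %.1f, Fout %.1f Flat %.1f Fz %.1f, w %.4f tilt %s"%(s['time'],d@uv(al)*1e3,d@uv(al+90)*1e3,(s['eef_pos'][2]-ds-.2)*1e3,np.degrees(np.arctan2(M[1,0],M[0,0])),F[:2]@uv(al),F[:2]@uv(al+90),F[2],s['gripper_width'],np.round(s['wrist_torque'],2)))
E
python3 - <<'E'
from h import *
rel();plan(*(ax+.165*uv(162.5)),.2765,-17.5)
a=capture("top");b=capture("scene");cv2.imwrite("pics/top5.png",a);cv2.imwrite("pics/scene5.png",b)
crop(b,220,140,120,110,5,"pics/b5.png");
E
```

```text
t 14.22 r 165.5 lat 1.4 seat_z-200 31.3 mm, ang -17.6, Fout 0.5 Flat -1.0 Fz -0.6, w 0.0074 tilt [-0.02  0.   -0.01]
t 14.22 pos [0.453  0.1558 0.2743] ang -17.6 F [-0.2  1.1 -0.6] q [ 0.33  0.15 -0.06  1.36 -0.    2.21] -> shift [ 0.5 -2.2  1.4] yaw -0.1
```

View pics/b5.png

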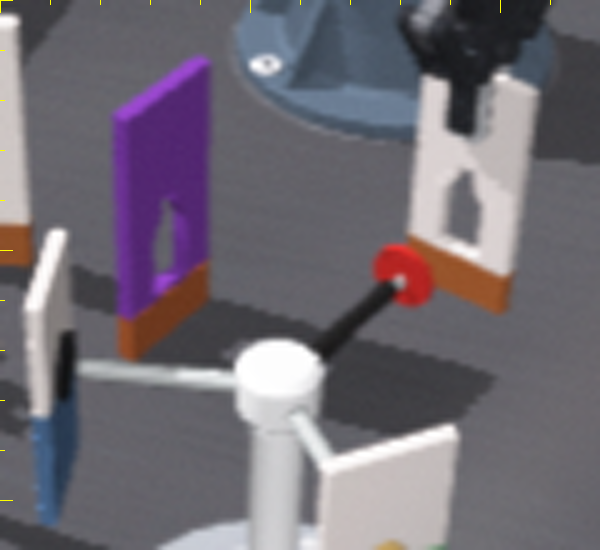

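Washer ellipse centre at crop (403,274); the tile's lower corners (411,261) and (504,311), top right (539,89). Solving the tile/peg offset from this one image.

```bash
python3 - <<'E'
from h import *
from scipy.optimize import least_squares as ls
P=lambda r,l,z:[*(ax+r*uv(162.5)+l*uv(252.5)),z]
im=cv2.imread("pics/scene5.png")
# washer centroid by colour
x,y,w,h=290,180,25,30;hsv=cv2.cvtColor(im[y:y+h,x:x+w],cv2.COLOR_BGR2HSV)
m=cv2.inRange(hsv,(0,150,80),(8,255,255))|cv2.inRange(hsv,(170,150,80),(180,255,255));c=max(cv2.findContours(m,0,1)[0],key=cv2.contourArea)
print("red ellipse",cv2.fitEllipse(c),cv2.boundingRect(c))
F=lambda x,y:np.array([220+x/5,140+y/5])
for r in(.104,.106,.108):
  s=ls(lambda q:proj("scene",P(r,*q))-F(403,274),[0,.2]);print("washer r",r,s.x*1e3)
obs=[((411,261),-1,0),((504,311),1,0)]
# image left = ? check
print([ (proj("scene",P(.1615,l,.161))-[220,140])*5 for l in(-.03,.03)])
s=ls(lambda q:np.concatenate([proj("scene",P(.1615,q[0]+sg*.03,q[1]))-F(*o) for o,sg in(((411,261),1),((504,311),-1))]),[0,.16]);print("tile bottom lat,z",s.x*1e3,s.fun*5)
E
```

```text
red ellipse ((10.819293975830078, 14.17440128326416), (9.38253402709961, 12.61633014678955), 136.28465270996094) (5, 9, 12, 12)
washer r 0.104 [ -3.32236572 200.45747572]
washer r 0.106 [ -2.15875257 198.58687312]
washer r 0.108 [ -0.99513942 196.71627052]
[array([500.00784843, 297.73236749]), array([405.08275179, 253.73175009])]
tile bottom lat,z [ -3.68241104 155.71434665] [-0.96305005  2.92209585  0.95339651 -2.85422522]
```

step_arm:
  rows: [15,-2,0,0,255,30,-2,0,0,255,38,-2,0,0,255,42,-2,0,0,255,45,-2,0,0,255,47,-2,0,0,255,47,-2,0,0,255]

```text
time: 15.2
eef_pos: [0.4978, 0.1427, 0.2763]
orientation: [-1.558, 0.239, -0.239]
contact_force: [0.9, 0.4, -1.5]
gripper_width: 0.0072
```

```bash
python3 -c "
from h import *
rel()"
```

```text
t 15.20 r 118.9 lat 0.4 seat_z-200 33.3 mm, ang -17.5, Fout -0.7 Flat -0.6 Fz -1.5, w 0.0072 tilt [-0.02 -0.03  0.06]
```

Through 119 mm without contact, so the head is entering the keyhole. Going on to the washer.

step_arm:
  rows: [2,0,0,0,255,4,0,0,0,255,5,0,0,0,255,6,0,0,0,255,6,0,0,0,255,6,0,0,0,255]

```text
time: 15.95
eef_pos: [0.5036, 0.1408, 0.2763]
orientation: [-1.558, 0.24, -0.24]
contact_force: [-0.1, 0.1, -1.6]
gripper_width: 0.0075
```

step_arm:
  rows: [1,0,0,0,255,2,0,0,0,255,2,0,0,0,255,2,0,0,0,255]

```text
time: 16.45
eef_pos: [0.5052, 0.1403, 0.2763]
orientation: [-1.558, 0.24, -0.239]
contact_force: [-2.7, 0.2, -0.2]
gripper_width: 0.0073
```

step_arm:
  rows: [1,0,0,0,255,2,0,0,0,255,2,0,0,0,255,2,0,0,0,255]

```text
time: 16.95
eef_pos: [0.5073, 0.1396, 0.2763]
orientation: [-1.558, 0.24, -0.239]
contact_force: [-3.6, 0.7, -0.1]
gripper_width: 0.0073
```

```bash
python3 -c "
from h import *
rel()"
```

```text
t 16.95 r 108.9 lat 0.4 seat_z-200 33.3 mm, ang -17.5, Fout 3.7 Flat 0.4 Fz -0.1, w 0.0073 tilt [0.35 0.92 0.08]
```

step_arm:
  rows: [1,0,0,0,255,2,0,0,0,255,2,0,0,0,255,2,4,0,0,255,2,8,0,0,255,2,10,0,0,255,2,10,0,0,255]

```text
time: 17.82
eef_pos: [0.5091, 0.139, 0.2658]
orientation: [-1.558, 0.24, -0.239]
contact_force: [-4.2, 2.3, -2.6]
gripper_width: 0.0072
```

```bash
python3 -c "
from h import *
rel()"
```

```text
t 17.82 r 107.0 lat 0.5 seat_z-200 22.8 mm, ang -17.5, Fout 4.7 Flat -0.9 Fz -2.6, w 0.0072 tilt [0.45 0.98 0.02]
```

step_arm:
  rows: [0,2,0,0,255,0,4,0,0,255,0,6,0,0,255,0,6,0,0,255]

```text
time: 18.32
eef_pos: [0.5092, 0.1391, 0.26]
orientation: [-1.558, 0.24, -0.239]
contact_force: [-4.5, 2.1, 0.1]
gripper_width: 0.0071
```

step_arm:
  rows: [0,2,0,0,255,0,4,0,0,255,0,4,0,0,255]

```text
time: 18.7
eef_pos: [0.5092, 0.1391, 0.256]
orientation: [-1.558, 0.24, -0.239]
contact_force: [-3.4, 1.8, -1.1]
gripper_width: 0.0075
```

```bash
python3 -c "
from h import *
rel()"
```

```text
t 18.70 r 106.9 lat 0.4 seat_z-200 13.0 mm, ang -17.5, Fout 3.8 Flat -0.7 Fz -1.1, w 0.0075 tilt [0.5  0.97 0.04]
```

step_arm:
  rows: [0,2,0,0,255,0,4,0,0,255,0,5,0,0,255,0,5,0,0,255]

```text
time: 19.2
eef_pos: [0.5092, 0.139, 0.2511]
orientation: [-1.558, 0.24, -0.239]
contact_force: [-4.2, 2.3, -1.5]
gripper_width: 0.008
```

step_arm:
  rows: [0,1,0,0,255,0,2,0,0,255,0,2,0,0,255]

```text
time: 19.58
eef_pos: [0.5092, 0.139, 0.2492]
orientation: [-1.558, 0.24, -0.239]
contact_force: [-3.7, 2.1, -0.2]
gripper_width: 0.0075
```

step_arm:
  rows: [0,1,0,0,255,0,2,0,0,255,0,2,0,0,255]

```text
time: 19.95
eef_pos: [0.5092, 0.139, 0.2472]
orientation: [-1.558, 0.24, -0.239]
contact_force: [-3.7, 1.7, 0.1]
gripper_width: 0.0075
```

```bash
python3 -c "
from h import *
rel()"
```

```text
t 19.95 r 106.9 lat 0.4 seat_z-200 4.2 mm, ang -17.5, Fout 4.1 Flat -0.5 Fz 0.1, w 0.0075 tilt [0.48 0.93 0.05]
```

step_arm:
  rows: [-1,1,0,0,255,-2,1,0,0,255,-2,2,0,0,255,-2,2,0,0,255]

```text
time: 20.45
eef_pos: [0.5078, 0.1396, 0.2454]
orientation: [-1.558, 0.239, -0.24]
contact_force: [-1.2, 0.3, 0.4]
gripper_width: 0.0072
```

step_arm:
  rows: [0,1,0,0,255,0,2,0,0,255,0,2,0,0,255]

```text
time: 20.82
eef_pos: [0.5078, 0.1396, 0.2434]
orientation: [-1.557, 0.239, -0.24]
contact_force: [0.9, 0.2, 1.9]
gripper_width: 0.0075
```

step_arm:
  rows: [0,1,0,0,255,0,1,0,0,255,0,1,0,0,255]

```text
time: 21.2
eef_pos: [0.5077, 0.1396, 0.2424]
orientation: [-1.558, 0.239, -0.24]
contact_force: [3.0, 0.1, 1.9]
gripper_width: 0.0076
```

```bash
python3 -c "
from h import *
rel()"
```

```text
t 21.20 r 108.5 lat 0.3 seat_z-200 -0.6 mm, ang -17.5, Fout -2.8 Flat -1.0 Fz 1.9, w 0.0076 tilt [-0.04 -0.69  0.07]
```

step_arm:
  rows: [1,0,0,0,255,1,1,0,0,255,1,1,0,0,255,1,1,0,0,255]

```text
time: 21.7
eef_pos: [0.5079, 0.1394, 0.2409]
orientation: [-1.558, 0.24, -0.239]
contact_force: [-2.1, 1.7, 0.2]
gripper_width: 0.007
```

step_arm:
  rows: [0,1,0,0,255,0,1,0,0,255,0,1,0,0,255]

```text
time: 22.08
eef_pos: [0.508, 0.1394, 0.2403]
orientation: [-1.558, 0.24, -0.239]
contact_force: [-4.2, 1.2, 4.2]
gripper_width: 0.0073
```

```bash
python3 -c "
from h import *
rel()"
```

```text
t 22.07 r 108.1 lat 0.5 seat_z-200 -2.7 mm, ang -17.5, Fout 4.4 Flat 0.1 Fz 4.2, w 0.0073 tilt [0.3  0.9  0.03]
```

step_arm:
  rows: [0,0.5,0,0,255,0,1,0,0,255,0,1,0,0,255]

```text
time: 22.45
eef_pos: [0.5081, 0.1394, 0.24]
orientation: [-1.557, 0.239, -0.24]
contact_force: [-5.9, 1.4, 9.3]
gripper_width: 0.0073
```

step_arm:
  rows: [0,0.5,0,0,255,0,1,0,0,255,0,1,0,0,255]

```text
time: 22.82
eef_pos: [0.5081, 0.1395, 0.2398]
orientation: [-1.557, 0.239, -0.24]
contact_force: [-8.0, 0.5, 14.2]
gripper_width: 0.007
```

step_arm:
  rows: [0,0.3,0,0,255,0,0.3,0,0,255,0,0.3,0,0,255,0,0.3,0,0,255]

```text
time: 23.32
eef_pos: [0.5082, 0.1395, 0.2397]
orientation: [-1.556, 0.238, -0.241]
contact_force: [-9.3, 0.9, 18.2]
gripper_width: 0.0075
```

```bash
python3 -c "
from h import *
rel()"
```

```text
t 23.32 r 108.0 lat 0.3 seat_z-200 -3.3 mm, ang -17.5, Fout 9.1 Flat 2.0 Fz 18.2, w 0.0075 tilt [0.24 1.87 0.06]
```

Firmly home (about 18 N, at rest at −3.3 mm, within the peg's ±5 mm). I'll ease off, then open slowly.

step_arm:
  rows: [0,-1,0,0,255,0,-2,0,0,255,0,-2.3,0,0,255,0,-2.3,0,0,255]

```text
time: 23.82
eef_pos: [0.5081, 0.1394, 0.2403]
orientation: [-1.558, 0.24, -0.239]
contact_force: [-5.3, 2.0, 4.3]
gripper_width: 0.0079
```

```bash
python3 -c "
from h import *
rel()"
```

```text
t 23.82 r 108.1 lat 0.4 seat_z-200 -2.7 mm, ang -17.5, Fout 5.7 Flat -0.4 Fz 4.3, w 0.0079 tilt [0.45 1.18 0.07]
```

step_arm:
  newtons: 20
  rows: [-0.8,0,0,0,255,-0.8,0,0,0,255,-0.8,0,0,0,245,-0.8,0,0,0,225,-0.8,0,0,0,200,-0.8,0,0,0,175,-0.8,0,0,0,150,-0.8,0,0,0,150,-0.8,0,0,0,150]

```text
time: 24.95
eef_pos: [0.5076, 0.1396, 0.2403]
orientation: [-1.558, 0.24, -0.24]
contact_force: [0.4, 0.5, -0.0]
gripper_width: 0.0351
```

```bash
python3 -c "
from h import *
rel()"
```

```text
t 24.95 r 108.6 lat 0.4 seat_z-200 -2.7 mm, ang -17.5, Fout -0.2 Flat -0.6 Fz -0.0, w 0.0351 tilt [ 0.01 -0.07 -0.01]
```

Released with no residual force. Rising straight up and then away, so I can look.

step_arm:
  rows: [0,-20,0,0,150,0,-60,0,0,150,0,-110,0,0,150,-60,-110,0,0,150,-120,-110,0,0,150,-170,-110,-60,0,150,-170,-110,-110,0,150,-170,-110,-110,0,150,-170,-110,-110,0,150]

```text
time: 26.08
eef_pos: [0.3127, 0.0858, 0.3507]
orientation: [-1.557, 0.239, -0.241]
contact_force: [0.3, 1.2, 0.0]
gripper_width: 0.035
```

```bash
python3 - <<'E'
from h import *
a=capture("top");b=capture("scene")
crop(a,165,75,100,120,4,"pics/a.png");crop(b,240,140,100,120,4,"pics/b.png")
cv2.imwrite("pics/end.png",np.hstack([cv2.imread("pics/a.png"),cv2.imread("pics/b.png")]));rel()
E
```

```text
t 26.18 r 278.2 lat 109.8 seat_z-200 107.3 mm, ang -17.5, Fout -0.4 Flat -0.3 Fz 0.0, w 0.0350 tilt [-0.01 -0.02 -0.05]
```

View pics/end.png

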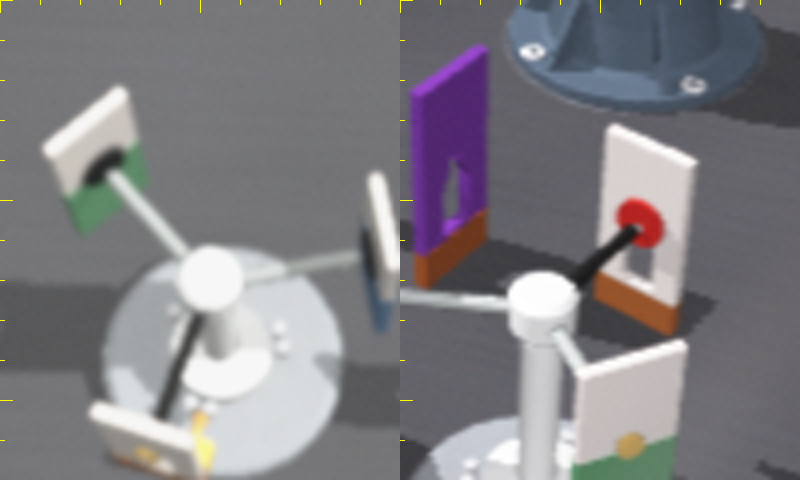

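The tile hangs upright and square, with the washer behind it at (640,222), the brass head in front at (150,457) and the carousel still indexed.

```bash
python3 -c "
from workcell import *
print(job_done())"
```

```text
the job is handed in; nothing more can be done
None
```

The test tile hangs on the free peg at the front of the stand, and the job was handed in at about 26 s. No verdict was reported.

- **Carousel:** My first push stopped about 8° short, on the bump, and a second nudge clicked it into the index. Afterwards I measured the peg at about 162.5° and the yellow block at about 164°. That is within tolerance, and the collar pins straddled the pointer. My pushes read up to 13 N.
- **Hanging:** The keyhole went over the head without contact, and the washer was felt at about the expected depth. The slot end was felt about 3 mm below the nominal height. I held the tile pressed there at 14–18 N for about half a second, with sideways force staying near zero.
- **Release:** After letting go, the wrist force was near zero. The last pictures show the tile upright and square on the peg. The arm is well clear.
- **Disagreement:** The scene camera and the arm's own position differed by several millimetres for the held tile. I went by the top camera and by feel. The final sideways position is inferred from the arm (about 0.4 mm off) and was not separately measured.
- **Not checked:** I did not measure the jar, cup and brush again at the end. None of the moves was planned near them.

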